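# Isolate the drive and hold a spread retaining ring at its shaft groove

### The arm

A 6-joint arm with a two-finger parallel gripper is mounted at the origin on a cart in front of the work surface, level with it; the furniture and walls round the work are solid. World frame = base frame: x ahead of the robot, y to its left, z up, the work surface at z = 0. Lengths are in m, angles in rad, forces in N, time in s.
With the tool pointing down it reaches from about 0.425 to 0.95 m from the base axis. Payload 3.5 kg.
Tool frame: the origin (TCP) lies midway between the tips of the shut fingers; the grasp point (between the pads) lies 19 mm behind it; z points along the fingers, y is the direction in which the jaws open and shut (so a half turn about z gives the same grasp; the last joint's range is limited). The gripper opens to 85 mm and grips with 20 to 120 N. Pads are 22 mm wide; open, the fingers measure 114 mm over their backs; the gripper's body (76 mm by 85 mm) begins 54 mm behind the grasp point. The pads swing forward as they close: fully open they stand 13 mm farther back than shut.
Start: joints at [-1.329, 0.286, 1.577, -0, 1.279, -0.15], TCP at [0.258, -0.624, 0.231] pointing down, gripper open.
Joint ranges: [-2.77, 2.77], [-0.9, 2.22], [0.21, 2.48], [-1.53, 4.67], [0.24, 2.81], [-2.84, 2.84]. Speed limits (rad/s): [2.79, 2.79, 3.14, 3.14, 3.14, 3.14].

### API

Orientations are given as a unit quaternion [x, y, z, w].
In Python, from plant import * gives the robot as it stands.
- The arm moves only by the shell command python3 -m jog 'ROWS' [FORCE]. ROWS is a JSON object of lists of equal length, an entry for each row: "travel": the shift along the world's x, y, z in mm, a list of three; "dr": the turn, a rotation vector about the world's x, y, z in degrees, a list of three; "jaw": the closure in counts, from 0 (fully open) to 255 (shut). In form: {"travel": [[x, y, z], ...], "dr": [[wx, wy, wz], ...], "jaw": [jaw, ...]}. A call has 1 to 5 rows; each row shifts and turns the commanded pose from where the row before left it; what a row does not reach is not made up. A row lasts 1/12 s, in which the tool goes at most 41.7 mm and 7.16 degrees, less where a joint would pass 70% of its speed; a pose out of reach is approached as far as the arm can. A call is refused whole if a number of a shift passes 41.7 or a number of a turn 7.16, either way. A call with a gripper value outside its range is refused whole. The fingers move at their own pace and stop on an object; FORCE is the grip in N (left out, the last holds). Time passes only in rows, so rows that do not move let the fingers close. It gives the time, the measured TCP pose, the force and the opening at its end, in the units of the state.
- get_state(): the state, without advancing time (a new reading comes with each control period).
- read_camera(name): name is "scene" or "top"; returns the picture (384x512x3 uint8, red, green, blue); there is no depth.
- camera_info(name): a dict with "K" (3x3 intrinsics, pixels), "k1" (the pictures are not rectified: a ray, as slopes to the right and down, at radius r is drawn at 1 + k1 r^2 times it, then the intrinsics apply), "R" (3x3) and "t" (3): a world point X has camera coordinates R X + t. Camera axes: x right, y down, z forward; pixel columns grow to the right and rows downward; lengths in m; the calibration is good to about 2 mm. A picture is of the moment at which its call begins. camera_info takes no time and is no camera call.
- sign_off(): hands the job in, once; it reports no verdict.
The state is a dict: "time": time; "qpos": joint angles; "dq": joint speeds; "joint_efforts": joint torques, N m; "eef_pos": TCP position; "tcp_rot": TCP orientation; "contact_force": force on the tool from outside, world axes, zero at the start; "wrist_torque": the same for the moment, N m; "opening": opening from 0.0 (shut) to 1.0 (fully open).
Only numpy, scipy, OpenCV 4.12 (cv2) and the standard library are available. Lean on these libraries where they do the work, as an engineer would, in place of code of your own. Each camera call takes 0.05 s, during which the arm holds its last target. There are 200 camera calls.

### The job

Switch the drive unit's isolator toggle off by pushing it fully over, away from the robot. Then take the ring pliers by their two grips, pick the retaining ring off its stand by its two eyes with the jaws, squeeze the pliers fully so that the ring spreads, and slide it over the shaft stub until it is level with the groove. Finish while still holding it there: pliers in the gripper, ring spread, level and centred round the groove, carried by the pliers alone; do not force the ring onto the shaft, do not touch the ring with the fingers, and leave the other things on the bench alone.

Things in the scene. Friction and masses are not known exactly. Their poses are not given: they have to be found in the camera images.
- isolator (a joint): Steel toggle lever of the drive unit, swinging in the unit's x-z plane: 0 = leans 0.5 rad from upright to the unit's -x (towards the robot), on; 1.0 rad = leans 0.5 rad to the unit's +x (away), off. It has light friction (a few N at the ball) and stays where it is left; firm stops at both ends.
- isolator_tip (a point): Centre of the ball at the free end of the isolator lever, 45 mm from its pivot, which is 72 mm above the worktop; ball 26 mm in diameter, its top up to 130 mm above the worktop in mid-swing. Its axes turn with the lever.
- drive: Grey drive unit, fixed, 120 mm (x) by 200 mm (y), housing top 50 mm above the worktop; origin on the worktop under its middle. Its +x points roughly away from the robot (yaw up to 0.3 rad). The shaft stub stands at y = +45 mm, the isolator at y = -60 mm in its frame.
- groove (a point): Centre of the groove on the axis of the upright steel shaft stub (76 mm above the worktop). Shaft diameter 32 mm, groove diameter 28 mm, groove 7 mm high. A belt pulley of 54 mm diameter lies below, its top 14 mm under this point.
- shaft_top (a point): Centre of the flat top end of the shaft stub, 22 mm above the groove centre; the top 5 mm are tapered from 32 to 25 mm diameter.
- tool_stand: White and aluminium fixed stand, 70 x 105 mm, two posts 75 mm high (rims to 82 mm) on which the ends of the pliers' block rest; the pliers lift straight up out of it. Origin at its underside.
- ring_stand: Fixed ring stand, base plate 85 x 70 x 8 mm, with a white block whose top is 22 mm above the worktop, on which the ring lies; a loose locating post 12 mm in diameter rises to 31 mm inside the ring. Nothing but the 8 mm base plate lies under the ring's eyes. Origin at its underside; its x is parallel to the ring's at the start.
- pliers_grip (a point): Centre between the two upright black grips of the ring pliers, at a good height to grip; axes as for the tip. Grips 16 mm (x) by 8 mm (y) by 60 mm high (33 mm below to 27 mm above this point); flat outer faces 66 mm apart along y when open, 37 mm when fully squeezed. The block below them tops out 35 mm under this point.
- pliers_tip (a point): Mid-point between the two jaws, at mid-height of their pockets, 110 mm straight below pliers_grip. The jaws part along y. Each jaw is 11 mm wide in x, with an outward V pocket 7.5 mm high and 3 mm lips below and above; closed they measure 16 mm across the lips; they end 7 mm below this point. The V pockets centre themselves on the ring's eyes by about 2 mm in x.
- pliers_left (a joint): Travel of one jaw from closed, 0 to 0.0145 m (the other moves the same the opposite way); also the travel of each grip inwards. 0.0145 = fully squeezed. The jaws touch the eyes at about 0.005.
- ring_center (a point): Centre of the relaxed bore of the dark steel retaining ring, mid-thickness. Ring 4 mm thick, bore 29.6 mm, lying flat; +x points to its closed back (21 mm away), where this frame is fixed; the open gap is at -x. Eyes: discs of 10 mm diameter at x = -20 mm, y = +15.5 and -15.5 mm, 21 mm clear between them. The jaws go down between the eyes: pliers_tip at x = -20 mm, at this height, y parallel.
- ring_left (a joint): Spread of one half of the ring about its back, 0 = relaxed, about 0.26 rad when the pliers are fully squeezed. It springs back.
- ring_right (a joint): The same for the other half.
- pliers: Ring pliers (about 150 g), upright, z up, origin at pliers_tip; centre block 24 x 80 x 20 mm. Squeezing the grips along y (crossed, parallel-guided) spreads the jaws against a spring: starts at 9 N per grip, 12 N at the end, and the ring adds about 9 N. Held with less than 9 N (or at 66 mm) they do not spread; about 35 N reaches the built-in stop.
- ring: The retaining ring (about 26 g); origin at the underside of its bore centre, axes as ring_center. Fully spread, the eyes have moved back so that the ring's centre lies about 16 mm from pliers_tip along x, and the spread bore clears the shaft best with the shaft axis at x = -1 mm (towards the gap) in this frame, about 2 mm all round.
- screwdriver: Bystander: small blue screwdriver lying on the worktop, 152 mm long.
- amber_bottle: Bystander: small brown dropper bottle, 33 mm diameter, 102 mm high.
- sample_jar: Bystander: clear jar with lid, 60 mm diameter, 80 mm high.
- lid: Bystander: flat round jar lid, 61 mm diameter, 11 mm high.

How it is judged:
By the outcome, as a careful person would: the job done as asked, in the order asked, and still so for the second after the job is handed in, while the arm keeps its last pose, push and grip.
It also fails if it takes over 66 s, if anything falls off the work surface, if the arm or the gripper's body presses on something with over 40 N, if the wrist force passes 120 N, or if a joint passes its speed limit or range.

## Working session

There is one attempt and no reset: what is moved stays moved. The work goes in short steps, Python scripts to look and compute and a shell command to move; the robot and the scene stay as the last step left them, time stands still between calls to the robot, and variables do not carry over. Pictures are saved under pics/ and viewed, about 8 in all and at most 12, crops included, and the job is handed in when it is done.

```bash
mkdir -p pics; ls; cat > h.py <<'E'
from plant import *
import numpy as np, cv2
def snap(cam,name):
    im=read_camera(cam); cv2.imwrite(f'pics/{name}.png',im[:,:,::-1]); return im
def ray(cam,u,v):
    c=camera_info(cam);K=np.array(c['K']);k=c['k1'];R=np.array(c['R']);t=np.array(c['t'])
    d=np.array([(u-K[0,2])/K[0,0],(v-K[1,2])/K[1,1]]);p=d.copy()
    for _ in range(30): p=d/(1+k*(p@p))
    return -R.T@t, R.T@np.array([p[0],p[1],1])
def onz(cam,u,v,z):
    o,d=ray(cam,u,v); return o+d*(z-o[2])/d[2]
def proj(cam,X):
    c=camera_info(cam);K=np.array(c['K']);x=np.array(c['R'])@np.array(X)+np.array(c['t'])
    p=x[:2]/x[2];p=p*(1+c['k1']*(p@p)); return K[0,0]*p[0]+K[0,2],K[1,1]*p[1]+K[1,2]
def tri(u1,v1,u2,v2):
    a,d=ray('scene',u1,v1);b,e=ray('top',u2,v2)
    s=np.linalg.lstsq(np.c_[d,-e],b-a,rcond=None)[0]
    p,q=a+s[0]*d,b+s[1]*e; return (p+q)/2,np.linalg.norm(p-q)
E
python3 - <<'E'
from h import *
for c in('scene','top'):
    i=camera_info(c);print(c,i['K'][0],i['k1'],-np.array(i['R']).T@np.array(i['t']),np.array(i['R'])[2])
a=snap('scene','s0');b=snap('top','t0')
for n,i in(('s0',a),('t0',b)): cv2.imwrite(f'pics/{n}x.png',cv2.resize(i[:,:,::-1],(800,600),interpolation=cv2.INTER_CUBIC))
print(get_state())
E
```

```text
pics
scene [407.4461272    0.         252.18152918] 0.02324326347529428 [0.23747733 0.58422569 0.87323586] [ 0.35487198 -0.55189965 -0.75463412]
top [373.13959796   0.         255.79864149] -0.013060189416700502 [0.49409591 0.01491013 1.18389351] [ 0.09458489  0.00307108 -0.99551206]
{'time': 0.1, 'qpos': array([-1.32900504e+00,  2.87150214e-01,  1.57802914e+00,  2.27011185e-05,
        1.27860610e+00, -1.49997091e-01]), 'dq': array([ 0.00020132, -0.00174237, -0.00251095, -0.00035348,  0.00150615,
       -0.00063423]), 'joint_efforts': array([ 6.26044566e-04, -4.07291615e+01, -2.93699849e+01, -1.36598774e-04,
        3.40009785e-03, -8.77893598e-07]), 'eef_pos': array([ 0.2576337 , -0.62325642,  0.23003752]), 'tcp_rot': array([ 9.80874063e-01,  1.94640361e-01, -3.94496477e-05, -1.09574770e-03]), 'contact_force': array([-0.74478058,  0.12481792, -0.51585927]), 'wrist_torque': array([-0.03800529,  0.00228218, -0.03109306]), 'opening': 1.0035600058047098}
```

View pics/s0x.png

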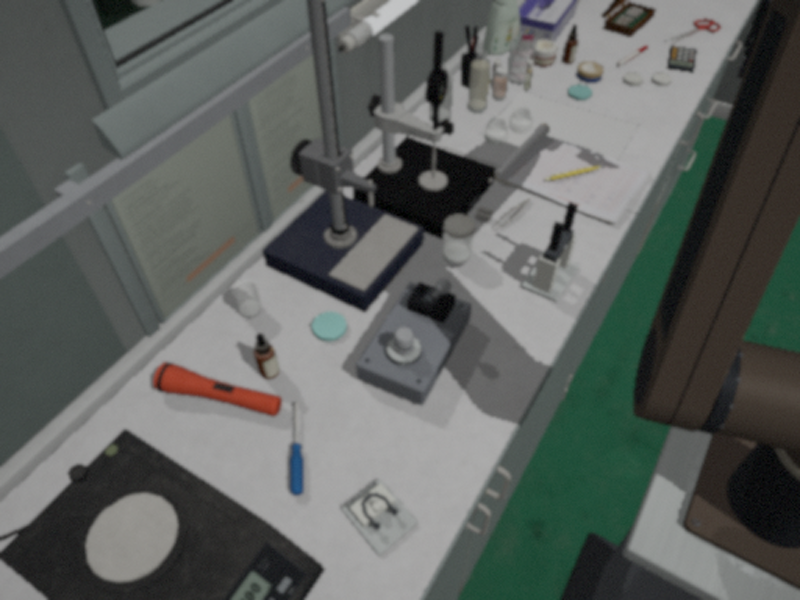

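View pics/t0x.png

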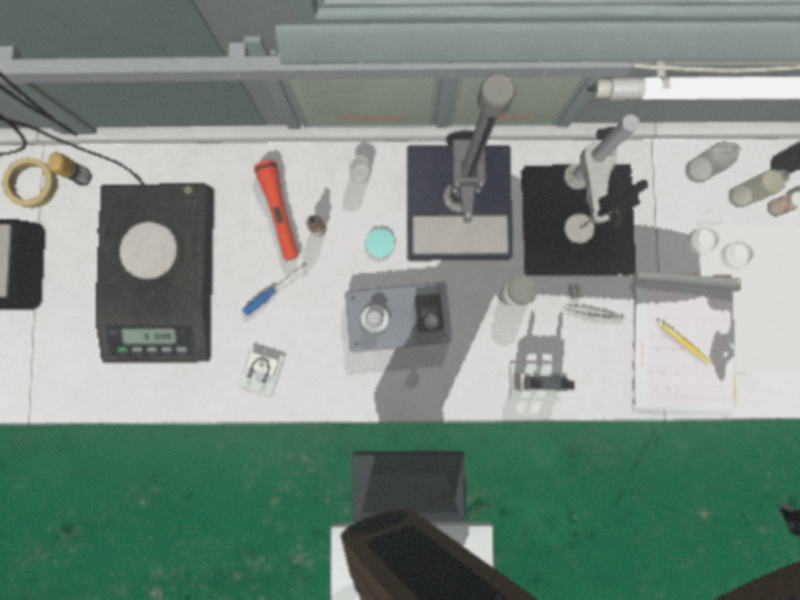

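Both views show the drive (top view 398,317 at 800 px), pliers (540,380), ring stand (262,369) and toggle (430,318). Next is an enlarged mosaic of these items.

```bash
python3 - <<'E'
from h import *
a=cv2.imread('pics/s0.png');b=cv2.imread('pics/t0.png')
def c(i,u,v,w,h,):
    k=i[v:v+h,u:u+w]; return cv2.resize(k,(400,300),interpolation=cv2.INTER_CUBIC)
# each crop 80x60 -> scale 5
m=np.vstack([np.hstack([c(b,215,172,80,60),c(b,305,210,80,60)]),np.hstack([c(b,130,205,80,60),c(a,215,175,80,60)])])
m2=np.vstack([np.hstack([c(a,325,125,80,60),c(a,205,295,80,60)])])
cv2.imwrite('pics/m1.png',m);cv2.imwrite('pics/m2.png',m2)
E
```

```text
(no output)
```

View pics/m1.png

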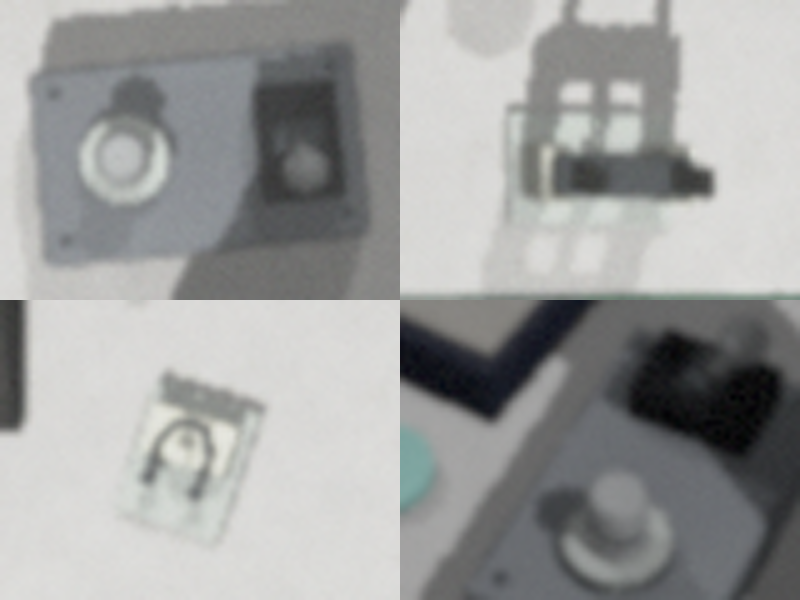

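View pics/m2.png

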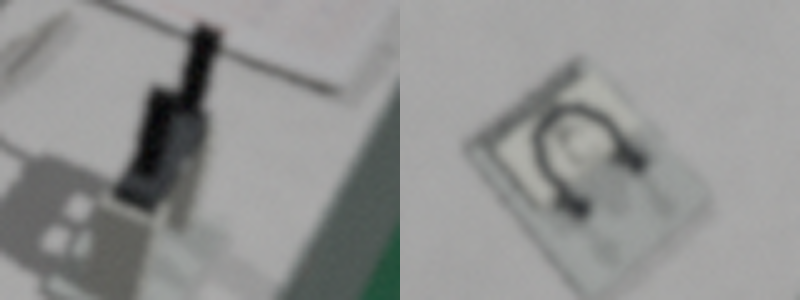

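Mosaic: drive with shaft stub and toggle ball (top 305,168 in its tile), ring open toward the robot, eyes at (148,475) and (197,492), and pliers grips, split along about y, in the top-right tile. Now to work out positions.

```bash
python3 - <<'E'
from h import *
np.set_printoptions(precision=4,suppress=True)
f=lambda p,o:(p[0]/5-.4+o[0],p[1]/5-.4+o[1])
D=(215,172)
C=[onz('top',*f(p,D),.05)[:2] for p in((33,75),(350,45),(368,234),(45,264))]
print('drive',C,'ctr',np.mean(C,0))
l=(C[0]+C[3])/2-(C[1]+C[2])/2; print('len',np.linalg.norm(l),'yaw',np.arctan2(-l[0],l[1]))
print('shaft top',onz('top',*f((122,155),D),.098),tri(*f((217,190),(215,175)),*f((122,155),D)))
yaw=np.arctan2(-l[0],l[1]);c=np.mean(C,0);R=np.array([[np.cos(yaw),-np.sin(yaw)],[np.sin(yaw),np.cos(yaw)]])
print('shaft from drive',c+R@[0,.045],'iso pivot',c+R@[0,-.06],'ball',onz('top',*f((305,168),D),.072+.045*np.cos(.5)), 'pred',c+R@[-.0216,-.06])
for cam,x0,y0,fn in(('top',155,225,'t0'),('scene',228,310,'s0')):
    im=cv2.imread(f'pics/{fn}.png',0);k=im[y0:y0+26,x0:x0+32] if cam=='top' else im[y0:y0+32,x0:x0+32]
    k=cv2.resize(k,None,fx=4,fy=4,interpolation=cv2.INTER_CUBIC)
    for T in(70,90,110):
        n,_,st,ce=cv2.connectedComponentsWithStats((k<T).astype('uint8'))
        for i in range(1,n):
            if st[i,4]>40: print(cam,T,st[i],[ce[i][0]/4-.4+x0,ce[i][1]/4-.4+y0])
print('eyes',onz('top',*f((148,175),(130,205)),.024),onz('top',*f((197,192),(130,205)),.024),'back outer',onz('top',*f((188,120),(130,205)),.024))
print('eyes tri',tri(*f((575,207),(205-80,295)),*f((148,175),(130,205))),tri(*f((633,160),(125,295)),*f((197,192),(130,205))))
# pliers: edges
P=(305,210)
for n,p,z in(('right grip top out',(313,182),.157),('block L',(153,175),.095),('stand TL',(106,107),.0),('stand BL',(106,222),0),('left grip bottom L',(155,175),.095),('Ltop right',(208,178),.157),('rt in',(286,182),.157)):
    print(n,onz('top',*f(p,P),z))
E
cat > /dev/null; python3 - <<'E'
import cv2,numpy as np
b=cv2.imread('pics/t0.png');a=cv2.imread('pics/s0.png')
k=b[232:256,325:375];k2=a[125:172,340:375]
g=lambda i:cv2.resize(cv2.convertScaleAbs(i,alpha=2.2,beta=20),None,fx=12,fy=12,interpolation=cv2.INTER_CUBIC)
x,y=g(k),g(k2)
m=np.zeros((600,800,3),np.uint8);x=x[:,:];m[:288,:600]=x
y=cv2.resize(y,None,fx=.53,fy=.53);m[295:295+y.shape[0],:y.shape[1]]=y
r=g(b[225:252,152:185]);r=cv2.resize(r,None,fx=.9,fy=.9);m[300:300+r.shape[0],300:300+r.shape[1]]=r
cv2.imwrite('pics/m3.png',m);print(y.shape,r.shape)
E
```

```text
drive [array([0.6073, 0.1241]), array([ 0.6243, -0.0698]), array([ 0.509, -0.079]), array([0.4923, 0.1167])] ctr [0.5582 0.023 ]
len 0.1955241586474963 yaw 0.08586470194466622
shaft top [0.5553 0.0675 0.098 ] (array([0.5549, 0.0673, 0.0983]), np.float64(0.0009089685604398062))
shaft from drive [0.5544 0.0678] iso pivot [ 0.5634 -0.0368] ball [ 0.5462 -0.0383  0.1115] pred [ 0.5418 -0.0387]
scene 70 [ 85  58  16  16 129] [np.float64(250.71046511627907), np.float64(326.08449612403103)]
scene 70 [ 39  98  17  13 110] [np.float64(239.60227272727272), np.float64(335.6409090909091)]
scene 90 [22 28 14 14 82] [np.float64(234.5969512195122), np.float64(318.08475609756096)]
scene 90 [ 81  52  23  25 333] [np.float64(250.42432432432432), np.float64(325.89504504504504)]
scene 90 [ 35  90  24  24 334] [np.float64(239.04236526946107), np.float64(335.26392215568865)]
scene 110 [  15    5   92  112 2121] [np.float64(240.78069306930692), np.float64(325.2933050447902)]
scene 110 [ 0 28 12  9 46] [np.float64(228.9586956521739), np.float64(317.4478260869565)]
eyes [0.447 0.318 0.024] [0.4363 0.2875 0.024 ] back outer [0.4806 0.2937 0.024 ]
eyes tri (array([0.4469, 0.3186, 0.022 ]), np.float64(1.6624688448305463e-05)) (array([0.4365, 0.2882, 0.0217]), np.float64(0.0006478494573284209))
right grip top out [ 0.4309 -0.2843  0.157 ]
block L [ 0.4318 -0.21    0.095 ]
stand TL [ 0.4691 -0.2011  0.    ]
stand BL [ 0.3974 -0.1993  0.    ]
left grip bottom L [ 0.4318 -0.2111  0.095 ]
Ltop right [ 0.4335 -0.2271  0.157 ]
rt in [ 0.431  -0.2696  0.157 ]
(299, 223, 3) (292, 356, 3)
```

View pics/m3.png

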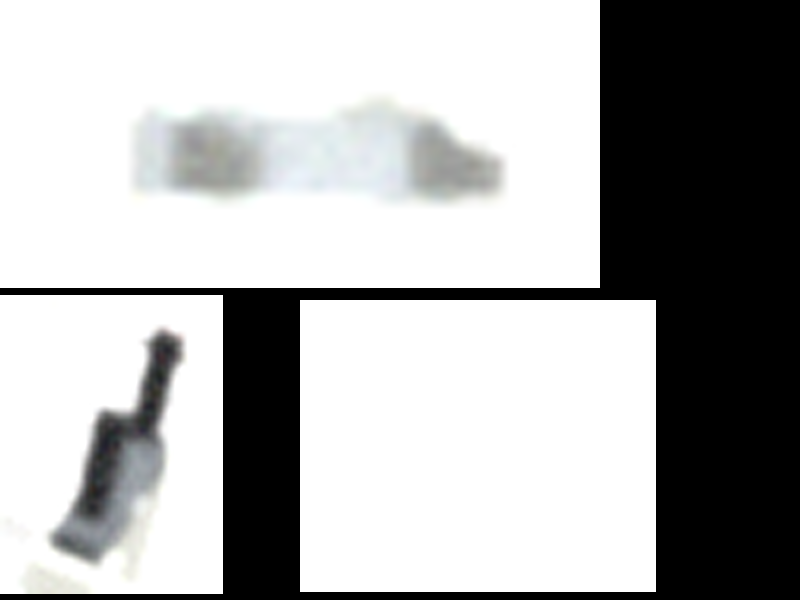

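Estimates: shaft at (0.555, 0.0675), toggle ball at (0.546, -0.038), pliers at (0.432, -0.252), and ring eye midpoint at (0.4417, 0.303) with yaw -0.337. First job is the toggle, with shut fingers.

```bash
python3 -m jog '{"travel":[[15,38,0],[15,38,0],[15,38,0],[15,38,0],[15,38,0]],"dr":[[0,0,-6],[0,0,-6],[0,0,-6],[0,0,0],[0,0,0]],"jaw":[255,255,255,255,255]}' 30
python3 -m jog '{"travel":[[15,38,0],[15,38,0],[15,38,0],[15,38,0],[15,38,0]],"dr":[[0,0,0],[0,0,0],[0,0,0],[0,0,0],[0,0,0]],"jaw":[255,255,255,255,255]}'
python3 -m jog '{"travel":[[15,38,0],[15,38,0],[15,38,0],[15,38,0],[15,20,0]],"dr":[[0,0,0],[0,0,0],[0,0,0],[0,0,0],[0,0,0]],"jaw":[255,255,255,255,255]}'
python3 -m jog '{"travel":[[8,0,0],[0,0,0]],"dr":[[0,0,0],[0,0,0]],"jaw":[255,255]}'
```

```text
time: 0.52
eef_pos: [0.3329, -0.4317, 0.2305]
tcp_rot: [0.999, 0.038, -0.0, -0.001]
contact_force: [2.0, -0.6, 0.6]
opening: 0.298
time: 0.93
eef_pos: [0.4078, -0.2417, 0.2309]
tcp_rot: [0.999, 0.039, -0.0, -0.0]
contact_force: [0.1, 0.3, -0.8]
opening: -0.003
time: 1.35
eef_pos: [0.4826, -0.068, 0.2309]
tcp_rot: [0.999, 0.04, -0.0, -0.001]
contact_force: [0.4, 0.5, -0.6]
opening: 0.003
time: 1.52
eef_pos: [0.4916, -0.0709, 0.231]
tcp_rot: [0.999, 0.04, -0.0, 0.0]
contact_force: [-0.2, 0.2, -0.8]
opening: -0.006
```

```bash
python3 -m jog '{"travel":[[0,32,0],[0,0,-40],[0,0,-40],[0,0,-40],[0,0,-6]],"dr":[[0,0,0],[0,0,0],[0,0,0],[0,0,0],[0,0,0]],"jaw":[255,255,255,255,255]}'
python3 -m jog '{"travel":[[15,1,0],[10,1,0],[8,1,0],[8,1,0],[8,1,0]],"dr":[[0,0,0],[0,0,0],[0,0,0],[0,0,0],[0,0,0]],"jaw":[255,255,255,255,255]}'
python3 -m jog '{"travel":[[8,1,0],[6,0,0],[4,0,0]],"dr":[[0,0,0],[0,0,0],[0,0,0]],"jaw":[255,255,255]}'
```

```text
time: 1.93
eef_pos: [0.4849, -0.0395, 0.0979]
tcp_rot: [0.999, 0.038, -0.007, -0.002]
contact_force: [-1.3, 0.3, -1.2]
opening: -0.001
time: 2.35
eef_pos: [0.5409, -0.0355, 0.1069]
tcp_rot: [0.999, 0.039, 0.001, 0.0]
contact_force: [-2.5, -1.2, 2.3]
opening: 0.0
time: 2.6
eef_pos: [0.5588, -0.0336, 0.1057]
tcp_rot: [0.999, 0.039, 0.001, -0.0]
contact_force: [-0.8, -0.8, 1.3]
opening: -0.0
```

```bash
python3 -m jog '{"travel":[[3,0,0],[3,0,0],[0,0,0]],"dr":[[0,0,0],[0,0,0],[0,0,0]],"jaw":[255,255,255]}'
python3 -m jog '{"travel":[[3,0,0],[0,0,0]],"dr":[[0,0,0],[0,0,0]],"jaw":[255,255]}'
```

```text
time: 2.85
eef_pos: [0.5634, -0.0335, 0.1049]
tcp_rot: [0.999, 0.039, -0.001, -0.0]
contact_force: [-2.3, 1.0, 1.9]
opening: -0.003
time: 3.02
eef_pos: [0.5637, -0.0335, 0.1047]
tcp_rot: [0.999, 0.039, -0.005, -0.001]
contact_force: [-10.4, 0.0, 6.3]
opening: 0.0
```

```bash
python3 -m jog '{"travel":[[2,0,0],[0,0,0]],"dr":[[0,0,0],[0,0,0]],"jaw":[255,255]}'
python3 -m jog '{"travel":[[-20,0,0],[-25,0,0],[0,0,40],[0,-20,40],[0,-40,10]],"dr":[[0,0,0],[0,0,0],[0,0,0],[0,0,0],[0,0,0]],"jaw":[255,255,255,100,0]}'
python3 - <<'E'
from h import *
s=get_state();print(s['eef_pos'],s['tcp_rot'])
b=snap('top','t1'); k=b[172:232,215:295][:,:,::-1];cv2.imwrite('pics/t1c.png',cv2.resize(k,(480,360),interpolation=cv2.INTER_CUBIC))
E
```

```text
time: 3.18
eef_pos: [0.5638, -0.0335, 0.1047]
tcp_rot: [0.999, 0.039, -0.008, -0.001]
contact_force: [-16.2, 0.2, 10.9]
opening: 0.006
time: 3.6
eef_pos: [0.5262, -0.0911, 0.1983]
tcp_rot: [0.999, 0.041, 0.005, 0.001]
contact_force: [2.0, 0.1, 1.0]
opening: 0.267
[ 0.52618862 -0.09106076  0.19829234] [0.99913458 0.04125521 0.00514157 0.0012929 ]
```

View pics/t1c.png

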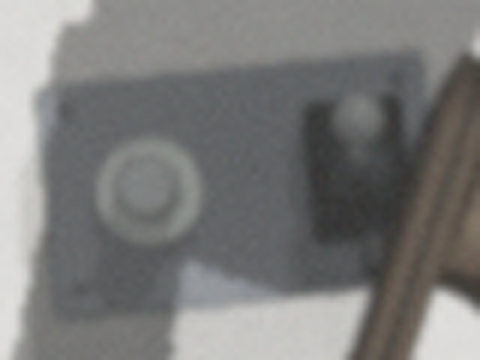

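The ball is now at (358,118), the far end of its slot, so the isolator is off. Moving above the pliers.

```bash
python3 -m jog '{"travel":[[-20,-35,10],[-20,-35,0],[-20,-35,0],[-20,-35,0],[-14,-21,0]],"dr":[[0,0,-6.5],[0,0,0],[0,0,0],[0,0,0],[0,0,0]],"jaw":[0,0,0,0,0]}'
python3 -m jog '{"travel":[[0,0,0],[0,0,0]],"dr":[[0,0,0],[0,0,0]],"jaw":[0,0]}'
python3 - <<'E'
from h import *
s=get_state();print(s['eef_pos'],s['tcp_rot'])
b=snap('top','t2');a=snap('scene','s2');k=b[215:275,305:385][:,:,::-1];k2=a[105:195,300:420][:,:,::-1]
f=lambda k:cv2.resize(cv2.convertScaleAbs(k,alpha=1.6),(400,300),interpolation=cv2.INTER_CUBIC)
cv2.imwrite('pics/p2.png',np.hstack([f(k),f(k2)]))
E
```

```text
time: 4.07
eef_pos: [0.4285, -0.2565, 0.2028]
tcp_rot: [1.0, -0.019, 0.001, 0.001]
contact_force: [0.4, 0.6, -0.1]
opening: 1.0
time: 4.23
eef_pos: [0.4293, -0.2548, 0.2025]
tcp_rot: [1.0, -0.02, 0.001, 0.0]
contact_force: [0.5, 0.3, -0.3]
opening: 0.996
[ 0.42934477 -0.25478229  0.20249716] [ 9.99806381e-01 -1.96646225e-02  6.24005295e-04  3.36238002e-04]
```

View pics/p2.png

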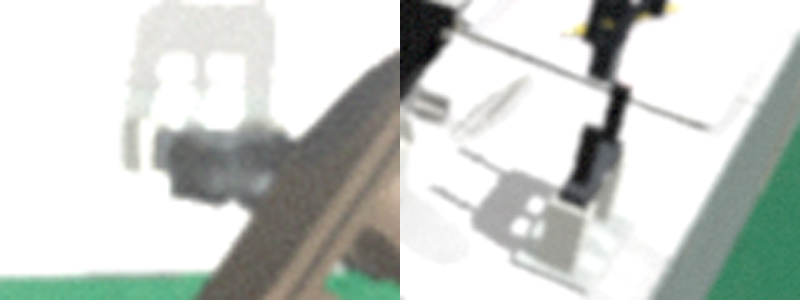

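Hand is above the pliers, nothing touching. Descending.

```bash
python3 -m jog '{"travel":[[2.5,3,-30],[0,0,-30],[0,0,-20],[0,0,-15],[0,0,0]],"dr":[[0,0,0],[0,0,0],[0,0,0],[0,0,0],[0,0,0]],"jaw":[0,0,0,0,0]}'
python3 -m jog '{"travel":[[0,0,0],[0,0,0],[0,0,0],[0,0,0]],"dr":[[0,0,0],[0,0,0],[0,0,0],[0,0,0]],"jaw":[30,45,52,52]}' 20
python3 -m jog '{"travel":[[0,0,0],[0,0,0],[0,0,0],[0,0,0]],"dr":[[0,0,0],[0,0,0],[0,0,0],[0,0,0]],"jaw":[56,60,64,64]}' 20
```

```text
time: 4.75
eef_pos: [0.4309, -0.2473, 0.1036]
tcp_rot: [1.0, -0.017, -0.003, -0.003]
contact_force: [-0.3, 0.2, -0.4]
opening: 0.996
time: 5.08
eef_pos: [0.4333, -0.251, 0.1092]
tcp_rot: [1.0, -0.018, 0.001, 0.001]
contact_force: [-0.2, 0.4, 0.2]
opening: 0.792
time: 5.42
eef_pos: [0.4331, -0.2512, 0.1094]
tcp_rot: [1.0, -0.018, 0.001, 0.001]
contact_force: [-0.2, 0.3, 6.3]
opening: 0.749
```

```bash
python3 -m jog '{"travel":[[0,0,5],[0,0,10],[0,0,15],[0,0,25],[0,0,0]],"dr":[[0,0,0],[0,0,0],[0,0,0],[0,0,0],[0,0,0]],"jaw":[64,64,64,64,64]}' 20
python3 -m jog '{"travel":[[0,0,30],[0,0,35],[0,0,25],[0,0,0]],"dr":[[0,0,0],[0,0,0],[0,0,0],[0,0,0]],"jaw":[64,64,64,64]}'
```

```text
time: 5.83
eef_pos: [0.4343, -0.2521, 0.1676]
tcp_rot: [1.0, -0.018, 0.003, 0.002]
contact_force: [0.8, -0.0, -0.3]
opening: 0.749
time: 6.17
eef_pos: [0.4345, -0.2522, 0.259]
tcp_rot: [1.0, -0.018, 0.004, 0.004]
contact_force: [0.6, -0.9, -0.3]
opening: 0.754
```

```bash
python3 - <<'E'
from h import *
a=snap('scene','s3');u,v=map(int,proj('scene',(.432,-.252,.2)));print(u,v)
v0=max(0,v-70);u0=max(0,min(u-80,352));k=a[v0:v0+120,u0:u0+160][:,:,::-1]
cv2.imwrite('pics/p3.png',cv2.resize(cv2.convertScaleAbs(k,alpha=1.6),(640,480),interpolation=cv2.INTER_CUBIC));print(u0,v0)
for p in((.432,-.252,.17),(.432,-.252,.163),(.432,-.252,.28)):print(proj('scene',p))
E
```

```text
364 123
284 53
(np.float64(362.12834035468165), np.float64(132.26433424226948))
(np.float64(361.612139047617), np.float64(134.3193188370919))
(np.float64(371.00292392949416), np.float64(97.00761477812638))
```

View pics/p3.png

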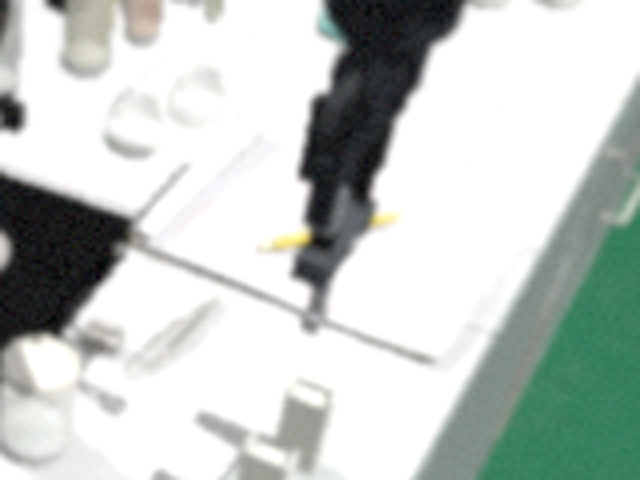

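Pliers held upright with the jaw end at pixel (362,135), matching the prediction for tip 89 mm under TCP. Carrying to above the ring.

```bash
python3 -m jog '{"travel":[[0,20,0],[0,31,0],[0,31,0],[0,31,0],[0,31,0]],"dr":[[0,0,0],[0,0,-1.5],[0,0,-1.5],[0,0,-1.5],[0,0,-1.5]],"jaw":[64,64,64,64,64]}'
python3 -m jog '{"travel":[[0,31,0],[0,31,0],[0,31,0],[0,31,0],[0,31,0]],"dr":[[0,0,-1.5],[0,0,-1.5],[0,0,-1.5],[0,0,-1.5],[0,0,-1.5]],"jaw":[64,64,64,64,64]}'
python3 -m jog '{"travel":[[0,31,0],[0,31,0],[0,31,0],[0,31,0],[0,31,0]],"dr":[[0,0,-1.5],[0,0,-1.5],[0,0,-1],[0,0,0],[0,0,0]],"jaw":[64,64,64,64,64]}'
python3 -m jog '{"travel":[[3,31,0],[3,31,0],[2,31,0],[0,9,0],[0,0,0]],"dr":[[0,0,0],[0,0,0],[0,0,0],[0,0,0],[0,0,0]],"jaw":[64,64,64,64,64]}'
python3 -m jog '{"travel":[[0,0,-20],[0,0,-30],[0,0,-30],[0,0,-15],[0,0,0]],"dr":[[0,0,0],[0,0,0],[0,0,0],[0,0,0],[0,0,0]],"jaw":[64,64,64,64,64]}'
python3 -m jog '{"travel":[[0,0,0],[0,0,0]],"dr":[[0,0,0],[0,0,0]],"jaw":[64,64]}'
python3 - <<'E'
from h import *
s=get_state();print(s['eef_pos'],s['tcp_rot'],s['opening'],2*np.degrees(np.arctan2(s['tcp_rot'][1],s['tcp_rot'][0])))
a=snap('scene','s4')
print(onz('scene',362.35,134.6,.163))
k=a[240:350,180:326][:,:,::-1]
cv2.imwrite('pics/p4.png',cv2.resize(cv2.convertScaleAbs(k,alpha=1.4),(796,600),interpolation=cv2.INTER_CUBIC))
p=s['eef_pos'];print([proj('scene',(p[0],p[1],p[2]-.096+d)) for d in (0,.02)])
E
```

```text
time: 6.63
eef_pos: [0.4308, -0.1046, 0.2497]
tcp_rot: [0.997, -0.071, -0.002, -0.001]
contact_force: [1.3, -0.1, -0.9]
opening: 0.753
time: 7.05
eef_pos: [0.4307, 0.0502, 0.2499]
tcp_rot: [0.991, -0.136, -0.002, -0.0]
contact_force: [1.5, 0.1, -1.2]
opening: 0.751
time: 7.47
eef_pos: [0.4306, 0.2049, 0.2497]
tcp_rot: [0.985, -0.17, -0.002, 0.001]
contact_force: [0.3, 0.1, -1.8]
opening: 0.749
time: 7.88
eef_pos: [0.4388, 0.3068, 0.2498]
tcp_rot: [0.986, -0.168, -0.002, 0.001]
contact_force: [-0.7, 0.2, -0.9]
opening: 0.755
time: 8.3
eef_pos: [0.4365, 0.3024, 0.1513]
tcp_rot: [0.985, -0.17, -0.005, 0.004]
contact_force: [-0.7, -0.5, -1.9]
opening: 0.751
time: 8.47
eef_pos: [0.441, 0.305, 0.1586]
tcp_rot: [0.985, -0.17, 0.001, -0.0]
contact_force: [0.7, -0.0, -1.9]
opening: 0.751
[0.44099005 0.30501036 0.15858176] [ 9.85401351e-01 -1.70245892e-01  6.49270500e-04 -3.02853244e-04] 0.7513415074369408 -19.604237197462695
[ 0.42994277 -0.2519446   0.163     ]
[(np.float64(244.8923790278886), np.float64(324.1607243354339)), (np.float64(244.63494120766745), np.float64(320.06069948348767))]
```

View pics/p4.png

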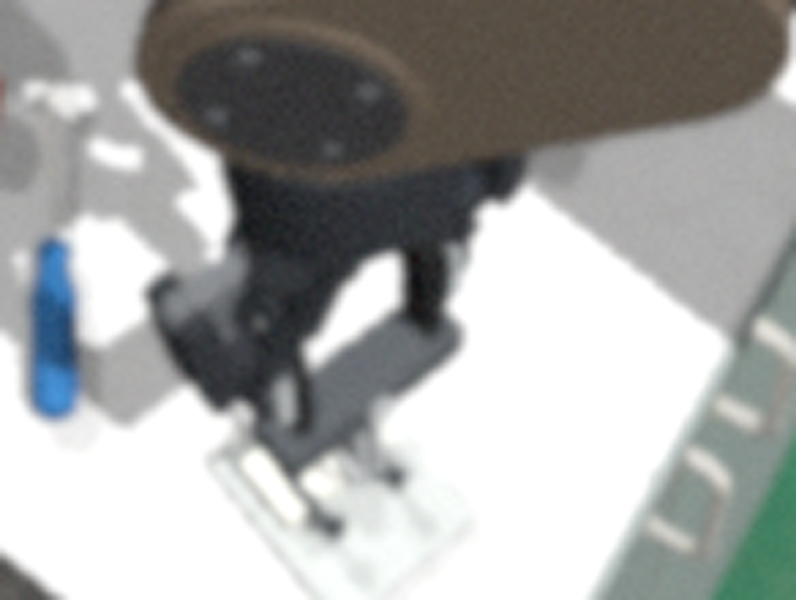

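The pliers hang just above the ring, with eyes at (325,525) and (390,475) and the right jaw around (375,455). Taking one enlarged view before lowering.

```bash
python3 - <<'E'
from h import *
a=cv2.imread('pics/s4.png');k=a[305:347,226:282]
k=cv2.resize(k,(784,588),interpolation=cv2.INTER_CUBIC)
k=cv2.LUT(k,np.clip((np.arange(256)/200.)**.7*255,0,255).astype('uint8'))
cv2.imwrite('pics/p5.png',k)
T=np.array([.441,.305]);psi=np.radians(-19.6);X=np.array([np.cos(psi),np.sin(psi)]);Y=np.array([-X[1],X[0]])
g=lambda P:tuple(np.round((np.array(proj('scene',P))-[226,305]+.5)*14,0))
for dx in(0,-.004):
  for nm,x,y,z in(('Rjaw -x out bot',-.0055,-.009,.0626),('Rjaw +x out bot',.0055,-.009,.0626),('Ljaw -x out bot',-.0055,.009,.0626),('Rjaw -x in bot',-.0055,-.001,.0626)):
    p=T+X*(x+dx)+Y*y; print(dx,nm,g((*p,z)))
E
```

```text
0 Rjaw -x out bot (np.float64(343.0), np.float64(266.0))
0 Rjaw +x out bot (np.float64(297.0), np.float64(210.0))
0 Ljaw -x out bot (np.float64(246.0), np.float64(341.0))
0 Rjaw -x in bot (np.float64(300.0), np.float64(299.0))
-0.004 Rjaw -x out bot (np.float64(360.0), np.float64(287.0))
-0.004 Rjaw +x out bot (np.float64(313.0), np.float64(230.0))
-0.004 Ljaw -x out bot (np.float64(263.0), np.float64(363.0))
-0.004 Rjaw -x in bot (np.float64(317.0), np.float64(320.0))
```

View pics/p5.png

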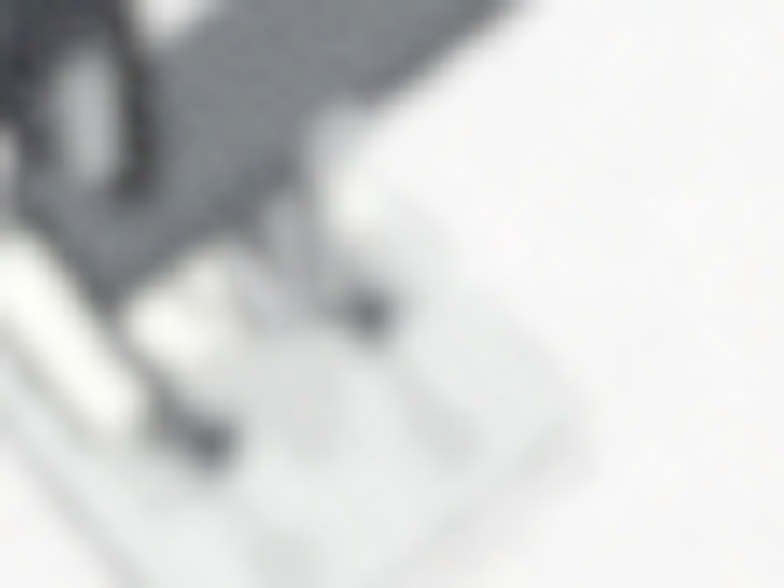

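```bash
python3 - <<'E'
from h import *
T=np.array([.441,.305]);psi=np.radians(-19.6);X=np.array([np.cos(psi),np.sin(psi)]);Y=np.array([-X[1],X[0]])
g=lambda P:tuple(np.round((np.array(proj('scene',P))-[226,305]+.5)*14,0))
for dx in(0,-.004):
    A=np.array(g((*(T+X*(-.012+dx)+Y*.04),.1246)));B=np.array(g((*(T+X*(-.012+dx)-Y*.04),.1246)))
    n=np.array([-(B-A)[1],(B-A)[0]]);n/=np.linalg.norm(n)
    print(dx,A,B,'signed dist of observed edge pts',[(np.array(p)-A)@n for p in((110,310),(240,225),(380,105),(520,5))])
for e in((205,440),(368,312)):
    print('eye',onz('scene',e[0]/14-.5+226,e[1]/14-.5+305,.024))
E
```

```text
0 [ 79. 334.] [538. -16.] signed dist of observed edge pts [np.float64(-0.2875861550023284), np.float64(10.947330803974149), np.float64(0.4140547653346862), np.float64(5.7846395876673276)]
-0.004 [ 97. 356.] [556.   4.] signed dist of observed edge pts [np.float64(-28.591026899954585), np.float64(-16.930216860034786), np.float64(-26.95730332875754), np.float64(-21.11393224870879)]
eye [0.44546379 0.3184575  0.024     ]
eye [0.43499756 0.28885832 0.024     ]
```

```bash
python3 -m jog '{"travel":[[0.5,-1.7,-10],[0,0,-10],[0,0,-8],[0,0,-5],[0,0,0]],"dr":[[0,0,0],[0,0,0],[0,0,0],[0,0,0],[0,0,0]],"jaw":[63,63,63,63,63]}'
python3 -m jog '{"travel":[[0,0,-2],[0,0,-2],[0,0,-2],[0,0,0]],"dr":[[0,0,0],[0,0,0],[0,0,0],[0,0,0]],"jaw":[63,63,63,63]}'
```

```text
time: 8.93
eef_pos: [0.4395, 0.3033, 0.1224]
tcp_rot: [0.985, -0.17, -0.002, 0.001]
contact_force: [-0.4, 0.4, -1.5]
opening: 0.751
time: 9.27
eef_pos: [0.4407, 0.3039, 0.1184]
tcp_rot: [0.985, -0.17, -0.0, 0.0]
contact_force: [-0.4, -0.5, -1.4]
opening: 0.754
```

```bash
python3 -m jog '{"travel":[[0,0,-2],[0,0,-1.6],[0,0,0]],"dr":[[0,0,0],[0,0,0],[0,0,0]],"jaw":[63,63,63]}'
python3 -m jog '{"travel":[[0,0,0],[0,0,0],[0,0,0],[0,0,0],[0,0,0]],"dr":[[0,0,0],[0,0,0],[0,0,0],[0,0,0],[0,0,0]],"jaw":[68,73,78,83,84]}' 45
python3 -m jog '{"travel":[[0,0,0],[0,0,0],[0,0,0]],"dr":[[0,0,0],[0,0,0],[0,0,0]],"jaw":[87,90,92]}' 45
```

```text
time: 9.52
eef_pos: [0.4406, 0.3038, 0.1147]
tcp_rot: [0.985, -0.17, -0.0, 0.0]
contact_force: [0.2, -0.0, -1.9]
opening: 0.756
time: 9.93
eef_pos: [0.4409, 0.3039, 0.1151]
tcp_rot: [0.985, -0.17, 0.0, -0.0]
contact_force: [-0.0, 0.3, -1.9]
opening: 0.67
time: 10.18
eef_pos: [0.4409, 0.3038, 0.1151]
tcp_rot: [0.985, -0.17, 0.0, -0.0]
contact_force: [1.0, -0.1, -1.3]
opening: 0.642
```

```bash
python3 -m jog '{"travel":[[0,0,0.5],[0,0,0.5],[0,0,0.5],[0,0,0.5],[0,0,0]],"dr":[[0,0,0],[0,0,0],[0,0,0],[0,0,0],[0,0,0]],"jaw":[98,104,110,116,118]}' 45
python3 -m jog '{"travel":[[0,0,0.5],[0,0,0.5],[0,0,0.5],[0,0,0],[0,0,0]],"dr":[[0,0,0],[0,0,0],[0,0,0],[0,0,0],[0,0,0]],"jaw":[126,134,142,150,156]}' 45
```

```text
time: 10.6
eef_pos: [0.4408, 0.3038, 0.117]
tcp_rot: [0.985, -0.17, -0.0, -0.0]
contact_force: [0.4, -0.4, -2.5]
opening: 0.543
time: 11.02
eef_pos: [0.4408, 0.3039, 0.1186]
tcp_rot: [0.985, -0.17, 0.0, -0.0]
contact_force: [1.2, 0.2, -1.7]
opening: 0.398
```

```bash
python3 -m jog '{"travel":[[0,0,0],[0,0,0],[0,0,0]],"dr":[[0,0,0],[0,0,0],[0,0,0]],"jaw":[200,255,255]}' 45
python3 -m jog '{"travel":[[0,0,3],[0,0,5],[0,0,10],[0,0,20],[0,0,0]],"dr":[[0,0,0],[0,0,0],[0,0,0],[0,0,0],[0,0,0]],"jaw":[255,255,255,255,255]}' 45
```

```text
time: 11.27
eef_pos: [0.4408, 0.3039, 0.1186]
tcp_rot: [0.985, -0.17, 0.0, -0.0]
contact_force: [-0.1, -0.3, -0.2]
opening: 0.396
time: 11.68
eef_pos: [0.4433, 0.305, 0.1612]
tcp_rot: [0.985, -0.17, 0.003, -0.002]
contact_force: [1.3, 0.5, -1.6]
opening: 0.394
```

Squeezed against the built-in stop (0.396 with the command at 255). Raising and carrying toward the shaft.

```bash
python3 -m jog '{"travel":[[0,0,20],[0,0,25],[0,0,15],[0,0,0]],"dr":[[0,0,0],[0,0,0],[0,0,0],[0,0,0]],"jaw":[255,255,255,255]}' 45
python3 -m jog '{"travel":[[8,-20,0],[12,-29,0],[12,-29,0],[12,-29,0],[12,-29,0]],"dr":[[0,0,0],[0,0,0],[0,0,0],[0,0,0],[0,0,0]],"jaw":[255,255,255,255,255]}'
python3 -m jog '{"travel":[[12,-29,0],[12,-29,0],[12,-25,0],[7,-13,0],[0,0,0]],"dr":[[0,0,0],[0,0,0],[0,0,0],[0,0,0],[0,0,0]],"jaw":[255,255,255,255,255]}'
python3 -m jog '{"travel":[[0,0,0],[0,0,0],[0,0,0]],"dr":[[0,0,0],[0,0,0],[0,0,0]],"jaw":[255,255,255]}'
python3 - <<'E'
from h import *
s=get_state();p=s['eef_pos'];print(p,s['tcp_rot'],s['opening'])
a=snap('scene','s6');b=snap('top','t6')
print(proj('scene',(p[0],p[1],p[2]-.09)),proj('top',(p[0],p[1],p[2]-.09)))
def c(i,cam):
    u,v=map(int,proj(cam,(.56,.065,.12))); k=i[v-37:v+38,u-50:u+50]; print(cam,u-50,v-37)
    k=cv2.resize(k[:,:,::-1],(800,600),interpolation=cv2.INTER_CUBIC)
    return cv2.LUT(k,np.clip((np.arange(256)/200.)**.7*255,0,255).astype('uint8'))
A,B=c(a,'scene'),c(b,'top');cv2.imwrite('pics/p6a.png',A);cv2.imwrite('pics/p6b.png',B)
m=np.zeros((600,800,3),np.uint8);m[:,:400]=A[:,200:600];m[:,400:]=B[:,200:600];cv2.imwrite('pics/p6.png',m)
E
```

```text
time: 12.02
eef_pos: [0.4431, 0.3049, 0.2211]
tcp_rot: [0.985, -0.17, 0.004, -0.002]
contact_force: [0.5, 0.8, -0.3]
opening: 0.398
time: 12.43
eef_pos: [0.4964, 0.1665, 0.215]
tcp_rot: [0.986, -0.17, -0.001, 0.0]
contact_force: [0.3, 0.5, -2.3]
opening: 0.401
time: 12.85
eef_pos: [0.5405, 0.0694, 0.2153]
tcp_rot: [0.985, -0.172, -0.0, 0.0]
contact_force: [0.2, 0.0, -1.2]
opening: 0.398
time: 13.1
eef_pos: [0.5391, 0.0731, 0.216]
tcp_rot: [0.986, -0.169, -0.0, -0.0]
contact_force: [-0.2, 0.1, -1.8]
opening: 0.399
[0.5391188  0.07308202 0.21605   ] [ 9.85608578e-01 -1.69042862e-01 -4.60772317e-04 -1.69154833e-04] 0.3993653964878618
(np.float64(262.24883073951383), np.float64(209.69034299420585)) (np.float64(236.57352768976008), np.float64(207.7650965864949))
scene 206 168
top 189 163
```

View pics/p6.png

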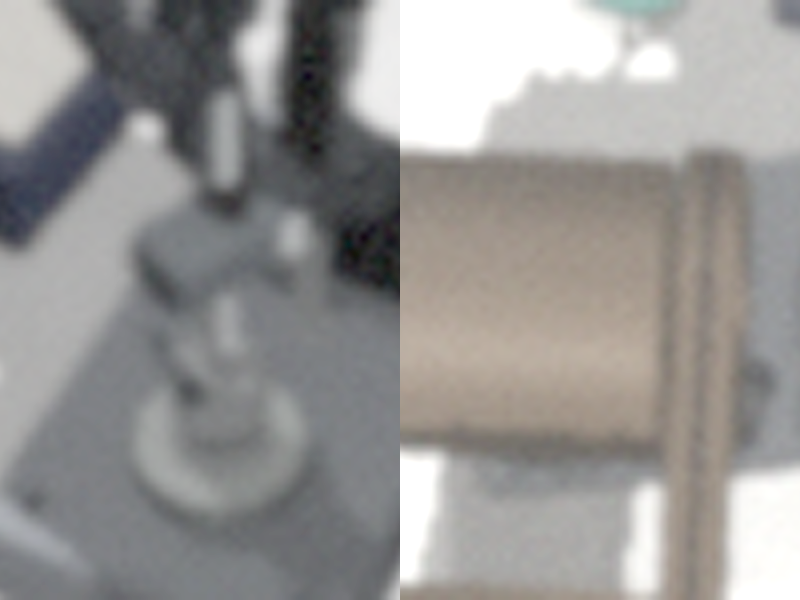

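```bash
python3 - <<'E'
from h import *
T=np.array([.5391,.0731]);psi=np.radians(-19.5);X=np.array([np.cos(psi),np.sin(psi)]);Y=np.array([-X[1],X[0]])
g=lambda P:tuple(np.round((np.array(proj('scene',P))-[206,168]+.5)*8-[200,0],0))
for z in(.118,.122,.126):
    print(z,'L eye',g((*(T-.0005*X+Y*.0255),z)),'R eye',g((*(T-.0005*X-Y*.0255),z)),'ring c',g((*(T+.0155*X),z)),'back',g((*(T+.0365*X),z)))
print('L jaw bottom out',g((*(T-.006*X+Y*.0225),.115)),'in',g((*(T-.006*X+Y*.0145),.115)))
for z in(.177,.181): print('block -x bottom corners',z,g((*(T-.0125*X+Y*.04),z)),g((*(T-.0125*X-Y*.04),z)))
print('shaft top ctr',g((.5551,.0675,.098)),'groove',g((.5551,.0675,.076)),'pulley top',g((.5551,.0675,.062)))
E
```

```text
0.118 L eye (np.float64(187.0), np.float64(399.0)) R eye (np.float64(321.0), np.float64(313.0)) ring c (np.float64(221.0), np.float64(323.0)) back (np.float64(176.0), np.float64(280.0))
0.122 L eye (np.float64(187.0), np.float64(391.0)) R eye (np.float64(321.0), np.float64(305.0)) ring c (np.float64(221.0), np.float64(314.0)) back (np.float64(176.0), np.float64(272.0))
0.126 L eye (np.float64(187.0), np.float64(382.0)) R eye (np.float64(322.0), np.float64(296.0)) ring c (np.float64(221.0), np.float64(306.0)) back (np.float64(176.0), np.float64(263.0))
L jaw bottom out (np.float64(207.0), np.float64(412.0)) in (np.float64(229.0), np.float64(398.0))
block -x bottom corners 0.177 (np.float64(171.0), np.float64(322.0)) (np.float64(392.0), np.float64(183.0))
block -x bottom corners 0.181 (np.float64(171.0), np.float64(313.0)) (np.float64(393.0), np.float64(173.0))
shaft top ctr (np.float64(218.0), np.float64(361.0)) groove (np.float64(218.0), np.float64(406.0)) pulley top (np.float64(218.0), np.float64(433.0))
```

Left eye at about (185,385) agrees with the predicted place in plan, but height is uncertain by 2–3 mm against the dark housing. I'll back off over blank white bench and measure the ring and block there.

```bash
python3 -m jog '{"travel":[[-12,20,0],[-12,29,0],[-12,29,0],[-12,29,0],[-12,29,0]],"dr":[[0,0,0],[0,0,0],[0,0,0],[0,0,0],[0,0,0]],"jaw":[255,255,255,255,255]}'
python3 -m jog '{"travel":[[-12,24,0],[-12,10,0],[-8,5,0],[0,0,0],[0,0,0]],"dr":[[0,0,0],[0,0,0],[0,0,0],[0,0,0],[0,0,0]],"jaw":[255,255,255,255,255]}'
python3 -m jog '{"travel":[[0,0,0],[0,0,0],[0,0,0]],"dr":[[0,0,0],[0,0,0],[0,0,0]],"jaw":[255,255,255]}'
python3 - <<'E'
from h import *
s=get_state();p=s['eef_pos'];print(p,s['tcp_rot'],s['opening'])
a=np.mean([read_camera('scene').astype(float) for _ in range(8)],0).astype('uint8');cv2.imwrite('pics/s7.png',a[:,:,::-1])
u,v=map(int,proj('scene',(p[0],p[1],p[2]-.09)));u0,v0=u-32,v-30;print(u0,v0)
k=cv2.resize(a[v0:v0+50,u0:u0+66][:,:,::-1],(792,600),interpolation=cv2.INTER_CUBIC)
cv2.imwrite('pics/p7.png',cv2.LUT(k,np.clip((np.arange(256)/210.)**.7*255,0,255).astype('uint8')))
E
```

```text
time: 13.62
eef_pos: [0.4786, 0.2097, 0.2167]
tcp_rot: [0.986, -0.169, 0.0, -0.0]
contact_force: [0.6, 0.3, -2.3]
opening: 0.395
time: 14.03
eef_pos: [0.4476, 0.247, 0.2166]
tcp_rot: [0.986, -0.169, 0.0, 0.0]
contact_force: [0.8, -0.7, -2.5]
opening: 0.393
time: 14.28
eef_pos: [0.4484, 0.2461, 0.2165]
tcp_rot: [0.985, -0.171, 0.0, 0.0]
contact_force: [-0.1, 0.4, -2.6]
opening: 0.395
[0.44842368 0.24610989 0.21652865] [ 9.85354094e-01 -1.70520659e-01  1.12911452e-04  2.90290122e-05] 0.39508514418249957
224 255
```

View pics/p7.png

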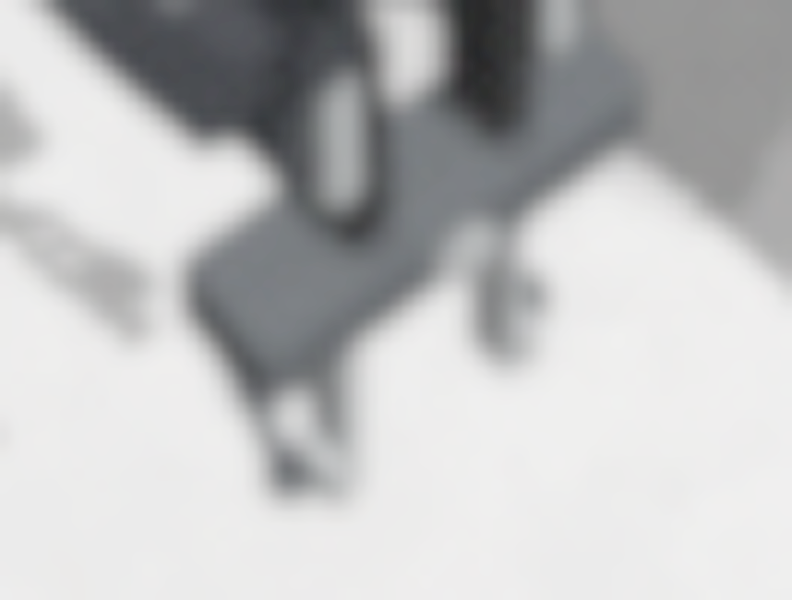

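The spread jaws with both eyes are visible: left eye ~(280,475), right ~(535,295), jaw ends ~(345,495) and (505,362), block lower edge from (265,375) to (630,145).

```bash
python3 - <<'E'
from h import *
T=np.array([.4484,.2461]);psi=np.radians(-19.63);X=np.array([np.cos(psi),np.sin(psi)]);Y=np.array([-X[1],X[0]])
g=lambda P:np.round((np.array(proj('scene',P))-[224,255]+.5)*12,0)
for off in(.089,.092,.095):
  z=.2165-off
  P=lambda x,y,dz:g((*(T+X*(x-.0005)+Y*y),z+dz))
  print(off,'Leye',P(0,.0255,0),'Reye',P(0,-.0255,0),'Ljaw -x in bot',P(-.0055,.0145,-.007),'Ljaw -x out bot',P(-.0055,.0225,-.007),'Rjaw -x in bot',P(-.0055,-.0145,-.007),'Rjaw -x out',P(-.0055,-.0225,-.007))
  print('   block bot -x +y',P(-.012,.04,.055),'bot -x -y',P(-.012,-.04,.055), 'top -x +y',P(-.012,.04,.075),'top +x +y',P(.012,.04,.075),'top -x -y',P(-.012,-.04,.075))
# edge profiles: vertical columns, block lower edge; gray->white
a=cv2.imread('pics/s7.png',0).astype(float)
# vertical mid-crossing of block lower edge at crop x
def edge(im,u,v0,v1):
    col=[cv2.getRectSubPix(im.astype('float32'),(1,1),(u,v))[0,0] for v in np.arange(v0,v1,.1)]
    gr=np.gradient(np.convolve(col,np.ones(5)/5,'same'))[5:-5];i=np.argmax(gr);return v0+.1*(i+5)
for cx in(370,390,410,430,550,570,590):
    y0=375-(cx-265)*230/365
    u=cx/12-.5+224;v=edge(a,u,255+y0/12-4,255+y0/12+4);print(cx,round((v-255+.5)*12,1),end=' | ')
E
```

```text
0.089 Leye [281. 454.] Reye [516. 282.] Ljaw -x in bot [353. 460.] Ljaw -x out bot [316. 487.] Rjaw -x in bot [487. 361.] Rjaw -x out [523. 335.]
   block bot -x +y [247. 397.] bot -x -y [637. 114.] top -x +y [243. 333.] top +x +y [148. 225.] top -x -y [642.  48.]
0.092 Leye [281. 463.] Reye [516. 291.] Ljaw -x in bot [354. 468.] Ljaw -x out bot [316. 496.] Rjaw -x in bot [487. 370.] Rjaw -x out [523. 343.]
   block bot -x +y [247. 406.] bot -x -y [637. 124.] top -x +y [243. 343.] top +x +y [149. 234.] top -x -y [641.  59.]
0.095 Leye [281. 471.] Reye [516. 299.] Ljaw -x in bot [354. 476.] Ljaw -x out bot [316. 504.] Rjaw -x in bot [486. 378.] Rjaw -x out [522. 352.]
   block bot -x +y [248. 415.] bot -x -y [636. 134.] top -x +y [244. 353.] top +x +y [150. 244.] top -x -y [640.  68.]
370 322.0 | 390 313.0 | 410 298.0 | 430 286.6 | 550 203.8 | 570 179.2 | 590 166.6 |
```

Block edge and eyes both say the tip is about 95 mm below TCP, consistent with the pads swinging forward while squeezing, with negligible tilt. Target TCP is (0.5414, 0.0724, 0.171). Returning to above the shaft.

```bash
python3 -m jog '{"travel":[[12,-20,2],[14,-29,2],[14,-29,0],[14,-29,0],[14,-29,0]],"dr":[[0,0,0],[0,0,0],[0,0,0],[0,0,0],[0,0,0]],"jaw":[255,255,255,255,255]}'
python3 -m jog '{"travel":[[14,-22,0],[11,-16,0],[0,0,0],[0,0,0],[0,0,0]],"dr":[[0,0,0],[0,0,0],[0,0,0],[0,0,0],[0,0,0]],"jaw":[255,255,255,255,255]}'
python3 -c "
from h import *
s=get_state();print(s['eef_pos'],s['tcp_rot'],s['contact_force'],s['wrist_torque'])"
```

```text
time: 15.1
eef_pos: [0.5163, 0.1096, 0.2207]
tcp_rot: [0.986, -0.17, 0.0, -0.0]
contact_force: [0.2, 1.0, -2.2]
opening: 0.397
time: 15.52
eef_pos: [0.5404, 0.0733, 0.2202]
tcp_rot: [0.985, -0.17, -0.0, -0.0]
contact_force: [0.5, 0.3, -2.2]
opening: 0.394
[0.54037462 0.07326778 0.22024453] [ 9.85479649e-01 -1.69792887e-01 -4.50033593e-04 -1.84621105e-04] [ 0.46897727  0.32361987 -2.17456787] [0.00464654 0.00501234 0.03392296]
```

```bash
python3 -m jog '{"travel":[[1,-0.9,-5],[0,0,-7],[0,0,-5],[0,0,0],[0,0,0]],"dr":[[0,0,0],[0,0,0],[0,0,0],[0,0,0],[0,0,0]],"jaw":[255,255,255,255,255]}'
python3 -m jog '{"travel":[[0,0,-2],[0,0,-2],[0,0,-2],[0,0,-2],[0,0,0]],"dr":[[0,0,0],[0,0,0],[0,0,0],[0,0,0],[0,0,0]],"jaw":[255,255,255,255,255]}'
python3 -m jog '{"travel":[[0,0,-1.5],[0,0,-1.5],[0,0,-1.5],[0,0,0],[0,0,0]],"dr":[[0,0,0],[0,0,0],[0,0,0],[0,0,0],[0,0,0]],"jaw":[255,255,255,255,255]}'
python3 -c "
from h import *
s=get_state();print(s['eef_pos'],s['contact_force'],s['wrist_torque'])"
```

```text
time: 15.93
eef_pos: [0.5411, 0.0724, 0.2026]
tcp_rot: [0.986, -0.169, -0.001, 0.0]
contact_force: [0.0, -0.6, -2.3]
opening: 0.396
time: 16.35
eef_pos: [0.5415, 0.0719, 0.1949]
tcp_rot: [0.985, -0.17, -0.0, 0.0]
contact_force: [0.3, 0.3, -2.1]
opening: 0.393
time: 16.77
eef_pos: [0.5417, 0.0719, 0.1909]
tcp_rot: [0.985, -0.17, -0.0, 0.0]
contact_force: [0.9, 0.1, -1.3]
opening: 0.401
[0.54169962 0.07192979 0.19085224] [ 0.85441853  0.13804387 -1.32467647] [-0.01746937  0.03581787  0.00622414]
```

```bash
python3 -m jog '{"travel":[[0,0,-1.5],[0,0,-1.5],[0,0,-1.5],[0,0,0],[0,0,0]],"dr":[[0,0,0],[0,0,0],[0,0,0],[0,0,0],[0,0,0]],"jaw":[255,255,255,255,255]}'
python3 -m jog '{"travel":[[0,0,-1],[0,0,-1],[0,0,-1],[0,0,0],[0,0,0]],"dr":[[0,0,0],[0,0,0],[0,0,0],[0,0,0],[0,0,0]],"jaw":[255,255,255,255,255]}'
python3 -c "
from h import *
s=get_state();print(s['eef_pos'],s['contact_force'],s['wrist_torque'])"
```

```text
time: 17.18
eef_pos: [0.5417, 0.072, 0.1863]
tcp_rot: [0.985, -0.17, -0.0, 0.0]
contact_force: [0.9, -0.4, -1.3]
opening: 0.399
time: 17.6
eef_pos: [0.5417, 0.0719, 0.1834]
tcp_rot: [0.985, -0.17, -0.0, 0.0]
contact_force: [-0.2, -0.6, -2.7]
opening: 0.393
[0.54171054 0.07192699 0.18339717] [-0.20186567 -0.62572948 -2.72018653] [-0.00329475 -0.00343926 -0.00097462]
```

```bash
python3 -m jog '{"travel":[[0,0,-1.5],[0,0,-1.5],[0,0,-1.5],[0,0,-1.5],[0,0,0]],"dr":[[0,0,0],[0,0,0],[0,0,0],[0,0,0],[0,0,0]],"jaw":[255,255,255,255,255]}'
python3 -m jog '{"travel":[[0,0,-1.5],[0,0,-1.5],[0,0,-1.5],[0,0,-1],[0,0,0]],"dr":[[0,0,0],[0,0,0],[0,0,0],[0,0,0],[0,0,0]],"jaw":[255,255,255,255,255]}'
cat > f.py <<'E'
from h import *
F=[];P=[]
for _ in range(16):
    a=read_camera('scene');s=get_state();F.append(np.r_[s['contact_force'],s['wrist_torque']]);P.append(s['eef_pos'])
print(s['time'],np.round(np.mean(P,0),5),np.round(np.mean(F,0),3),np.round(np.std(F,0)/4,3))
E
python3 f.py
```

```text
time: 18.02
eef_pos: [0.5415, 0.0719, 0.177]
tcp_rot: [0.985, -0.17, -0.0, 0.0]
contact_force: [-0.8, 0.2, -1.8]
opening: 0.398
time: 18.43
eef_pos: [0.5416, 0.0719, 0.1716]
tcp_rot: [0.985, -0.17, -0.0, 0.0]
contact_force: [-0.4, -0.8, -1.5]
opening: 0.394
19.2333 [0.54179 0.07194 0.17203] [ 0.181 -0.122 -1.657  0.005 -0.002 -0.008] [0.145 0.136 0.127 0.006 0.008 0.008]
```

Free of contact (−1.66 N equals the weight of pliers and ring). For a centring check I'll raise onto the plain part of the shaft and make small ±1.2 mm sideways tests.

```bash
sed -i 's/range(16)/range(9)/' f.py; Z='"dr":[[0,0,0],[0,0,0],[0,0,0],[0,0,0]],"jaw":[255,255,255,255]'
python3 -m jog '{"travel":[[0,0,4],[0,0,4],[0,0,3],[1.2,0,0]],"dr":[[0,0,0],[0,0,0],[0,0,0],[0,0,0]],"jaw":[255,255,255,255]}' >/dev/null; python3 f.py
python3 -m jog '{"travel":[[-1.2,0,0],[-1.2,0,0],[0,0,0]],"dr":[[0,0,0],[0,0,0],[0,0,0]],"jaw":[255,255,255]}' >/dev/null; python3 f.py
python3 -m jog '{"travel":[[1.2,0,0],[0,1.2,0],[0,0,0]],"dr":[[0,0,0],[0,0,0],[0,0,0]],"jaw":[255,255,255]}' >/dev/null; python3 f.py
python3 -m jog '{"travel":[[0,-1.2,0],[0,-1.2,0],[0,0,0]],"dr":[[0,0,0],[0,0,0],[0,0,0]],"jaw":[255,255,255]}' >/dev/null; python3 f.py
```

```text
20.0167 [0.54303 0.07194 0.18304] [ 0.009  0.13  -1.893 -0.    -0.023  0.002] [0.156 0.075 0.128 0.012 0.008 0.004]
20.7167 [0.54056 0.07195 0.18301] [-0.004 -0.049 -1.68   0.015  0.002  0.002] [0.074 0.095 0.057 0.007 0.009 0.01 ]
21.4167 [0.54177 0.07317 0.18298] [-0.222  0.32  -1.998  0.005 -0.013 -0.014] [0.137 0.124 0.127 0.005 0.008 0.006]
22.1167 [0.54177 0.07071 0.18299] [ 2.280e-01 -1.390e-01 -2.127e+00 -1.000e-03  2.400e-02 -7.000e-03] [0.099 0.144 0.076 0.006 0.004 0.005]
```

No contact at ±1.2 mm on either axis, so it is centred. Lowering to the groove.

```bash
python3 -m jog '{"travel":[[0,1.2,0],[0,0,-3],[0,0,-3],[0,0,-3],[0,0,-3]],"dr":[[0,0,0],[0,0,0],[0,0,0],[0,0,0],[0,0,0]],"jaw":[255,255,255,255,255]}' 45
python3 -m jog '{"travel":[[0,0,0],[0,0,0],[0,0,0]],"dr":[[0,0,0],[0,0,0],[0,0,0]],"jaw":[255,255,255]}'
python3 f.py
python3 - <<'E'
from h import *
# toggle check + eye check in the saved numeric way: dark blobs near predicted left eye
im=cv2.cvtColor(np.mean([read_camera('scene').astype(float) for _ in range(6)],0).astype('uint8'),cv2.COLOR_RGB2GRAY)
s=get_state();T=s['eef_pos'];psi=np.radians(-19.6);X=np.array([np.cos(psi),np.sin(psi)]);Y=np.array([-X[1],X[0]])
for y in(.027,):
    u,v=proj('scene',(*(T[:2]-.0005*X+Y*y),.076));print('pred L eye',u,v)
    u,v=int(u),int(v);w=im[v-8:v+9,u-8:u+9];print(w[::1,::2])
E
```

```text
time: 22.53
eef_pos: [0.5416, 0.072, 0.1704]
tcp_rot: [0.985, -0.17, -0.0, 0.0]
contact_force: [0.3, -0.3, -1.2]
opening: 0.401
time: 22.78
eef_pos: [0.5418, 0.0719, 0.171]
tcp_rot: [0.985, -0.17, -0.0, -0.0]
contact_force: [-0.5, -0.2, -0.9]
opening: 0.402
23.2333 [0.54188 0.07192 0.17116] [ 1.900e-02  2.170e-01 -1.611e+00 -1.000e-03  1.300e-02 -1.800e-02] [0.144 0.102 0.125 0.007 0.004 0.009]
pred L eye 252.88825367874352 227.53617922798472
[[ 76  75  76  66  67  63  70  73  79]
 [ 75  75  76  68  76  73  72  73  78]
 [ 75  76  82  68  77  76  72  72  75]
 [ 75  76  91  69  71  75  72  72  71]
 [ 76  74  95  79  63  75  74  70  64]
 [ 74  74  96  91  62  75  79  71  69]
 [ 75  73  93 101  67  66  82  75  75]
 [ 76  72  85 103  72  54  79  80  77]
 [ 76  72  73  99  77  47  71  78  81]
 [ 75  74  65  86  80  53  70  79  84]
 [ 76  74  66  69  79  66  76  81  85]
 [ 75  76  69  61  68  72  81  83  83]
 [ 76  75  73  62  56  65  74  78  75]
 [ 76  75  76  68  57  57  65  69  64]
 [ 75  75  75  73  65  57  60  64  59]
 [ 75  75  75  75  71  61  60  61  58]
 [ 75  75  75  75  74  68  62  60  60]]
```

The left eye's dark spot is at (254, 227) against a predicted (252.9, 227.5), so the ring is there and level with the groove. Handing in.

```bash
python3 -c "
from plant import *
print(sign_off())"
```

```text
the job is handed in; nothing more can be done
None
```

I did the whole job in the order asked and handed it in at about 24 s, with the ring held spread round the groove. `sign_off` gave no verdict.

**What I did:** I pushed the isolator over to its far stop. I then took the pliers by the grips, picked the ring off its stand by its two eyes and squeezed the pliers to their built-in stop with 45 N. Finally I carried the ring over the shaft and lowered it to the groove.

**Last checks:**
- **Isolator:** the push met the firm stop at about 16 N, and the top picture showed the ball at the far end of its slot. I did not look at it again before handing in.
- **Not touching the shaft:** the only force at the end was about −1.6 N, which fits the weight of the pliers and ring alone.
- **Centring:** moving the ring 1.2 mm each way in x and y on the plain part of the shaft gave no contact.
- **Height:** the dark spot of the left eye was within about 1 pixel (roughly 2 mm) of where it should be at groove height.

**What disagreed:**
- **Tip height:** early estimates of the pliers tip below the tool point ran from 89 to 95 mm. I measured again over the white bench and used about 95 mm, so the ring's height is good to about 1 mm.
- **Gripper opening:** at the squeeze stop it read 0.40, about 34 mm, where the grips should be 37 mm apart. I put that down to the reading not being linear, since the fingers went no further with the gripper told to shut.

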